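# Hang the dippers on the balance bar, side by side in turn

## Task

The pivoting bar under the spice shelf dips towards the steel dipper. Hang the big blue dipper by its hook on the free inner place of the raised side first, let go of it, and then hang the small white dipper on the free inner place of the other side, so that the bar ends up level with all four dippers hanging on it. Lower them gently so that the bar never leans more than about 8 degrees, keep the steel and the yellow dipper hanging where they are, and do not disturb the jars and the tin.

Things in the scene. Friction and masses are not known exactly. Their poses are not given: they have to be found in the camera images.
- rack: Fixed stand: steel foot 150 x 220 x 16 mm, post at x = +45 mm behind the bar. Origin on the worktop under the bar's pivot; x away from the robot, square to the bar; y along the level bar, to the left. Its wooden shelf (x = -10 to +65 mm, 360 mm along y, underside z = 290, 65 mm above the bar) bars a hand pointing straight down: come from the front with the hand leaning back 25 to 50 degrees.
- bar (a joint): Lean of the bar in rad: 0 level, positive = left (+y) end up. Steel rod 8 mm thick, 370 mm long, pivot at z = 225 mm, damped centring spring (1.7 N m per rad), stops at 0.3. Starts at about 0.055 either way, down on the steel dipper's side. The big dipper hung on the raised side tips it about 0.055 the other way; the small one then levels it.
- inner_left (a point): Free place on the bar, 80 mm left (+y) of the pivot: point on the rod's centreline midway between two brass beads (18 mm balls, 32 mm between centres, 14 mm clear). A hung hook rests here: the underside of its crown is then 6 mm above this point, and the dipper's x axis is along the rack's x.
- inner_right (a point): The same, 80 mm right (-y) of the pivot.
- outer_left (a point): Place at the bar's left end, 160 mm left of the pivot; a dipper hangs here from the start.
- outer_right (a point): Place at the bar's right end, 160 mm right of the pivot; a dipper hangs here from the start.
- big_dipper: Big dipper, blue cup with black grip, about 240 g (within 5%). Cup 68 mm across the rim, 52 mm high; 164 mm tall with its hook. Stands upright on the worktop at the left or the right, its grip roughly towards the robot. Origin: centre of the cup's underside; z up through the cup's centre; the grip stands at the cup's front (-x), the hook lies in the x-z plane with its crown above the cup's centre.
- big_dipper_hook (a point): Underside of the big dipper's hook crown, at (0, 0, 156) mm in its frame. The hook is 8 mm round wire: from the grip up to x = -30, z = 134, sloping back to the crown at x = 0, z = 160 (centreline), and down to its tip at x = +24, z = 143. It is open downward; the tip's underside is 17 mm below the crown's.
- big_dipper_grip (a point): Middle of the big dipper's flat upright grip, at (-30, 0, 90) mm in its frame. The grip is 13 mm in x, 10 mm in y (pinch it across y) and runs from z = 32 to 114 mm.
- small_dipper: Small dipper, white cup with red grip, about 120 g (within 5%). Cup 54 mm across the rim, 40 mm high; 164 mm tall with its hook. Stands upright on the worktop on the other side, its grip roughly towards the robot. Origin: centre of the cup's underside; z up through the cup's centre; the grip stands at the cup's front (-x), the hook lies in the x-z plane with its crown above the cup's centre.
- small_dipper_hook (a point): Underside of the small dipper's hook crown, at (0, 0, 156) mm in its frame. The hook is 8 mm round wire: from the grip up to x = -30, z = 134, sloping back to the crown at x = 0, z = 160 (centreline), and down to its tip at x = +24, z = 143. It is open downward; the tip's underside is 17 mm below the crown's.
- small_dipper_grip (a point): Middle of the small dipper's flat upright grip, at (-30, 0, 90) mm in its frame. The grip is 13 mm in x, 10 mm in y (pinch it across y) and runs from z = 32 to 114 mm.
- steel_dipper: Bare steel dipper of the same form (cup 50 mm wide, about 100 g) that already hangs at one end of the bar, left or right; origin under its cup's centre.
- steel_dipper_hook (a point): Underside of its hook crown, resting on the bar.
- yellow_dipper: Light yellow plastic dipper of the same form (cup 44 mm wide, about 40 g) that hangs at the other end of the bar; origin under its cup's centre.
- yellow_dipper_hook (a point): Underside of its hook crown, resting on the bar.
- spice_green: Green-capped spice jar, 46 mm wide, 105 mm tall, standing on the shelf over the bar. Bystander; origin under its centre.
- spice_red: Red-capped spice jar, 47 mm wide, 97 mm tall, standing on the shelf over the bar. Bystander; origin under its centre.
- jam_jar: Jam jar with green lid, 63 mm wide, 104 mm tall, on the worktop behind at the left. Bystander; origin under its centre.
- tomato_tin: Tin, 76 mm wide, 110 mm tall, on the worktop behind at the right. Bystander; origin under its centre.
Things that resemble listed ones, but are neither listed nor needed, are in the scene too. What is shaped like the small_dipper but purple is not meant.

How it is judged:
By the outcome, as a careful person would: the job done as asked, in the order asked, and still so for the second after the job is handed in, with the robot touching nothing.
It also fails if it takes over 72 s, if anything falls off the work surface, if the arm or the gripper's body presses on something with over 40 N, if the wrist force passes 120 N, or if a joint passes its speed limit or range.

## Robot

A 6-joint arm with a two-finger parallel gripper is mounted at the origin on a cart in front of the work surface, level with it; the furniture and walls round the work are solid. World frame = base frame: x ahead of the robot, y to its left, z up, the work surface at z = 0. Lengths are in m, angles in degrees, forces in N, time in s.
With the tool pointing down it reaches from about 0.3 to 0.75 m from the base axis. Payload 8.5 kg.
Tool frame: the origin (TCP) lies at the very end of the fingers, on their centre line; the grasp point (between the pads) lies 19 mm behind it (env.hold_point_z is the distance from the TCP to the grasp point, in m); z points along the fingers, y is the line along which they close (so a half turn about z gives the same grasp; the last joint's range is limited). The gripper opens to 85 mm and grips with 20 to 120 N. Pads are 22 mm wide; open, the fingers measure 114 mm over their backs; the gripper's body (76 mm by 85 mm) begins 54 mm behind the grasp point. The pads swing forward as they close: fully open they stand 13 mm farther back than shut.
Start: joints at [-86.362, 21.807, 74.336, -0, 83.858, -12.336], TCP at [0.151, -0.529, 0.231] pointing down, gripper open.
Joint ranges: [-178.18, 178.18], [-50.72, 133.34], [12.68, 142.11], [-81.47, 261.47], [9.98, 163.14], [-165.26, 165.26]. Speed limits (degrees/s): [136.94, 136.94, 180, 180, 180, 180].

## Interface

Orientations are given as a 3x3 rotation matrix whose columns are the frame's x, y, z axes.
In Python, from rig import env, optics gives the robot as it stands.
- The arm moves only by the shell command python3 -m jog 'ROWS' [OPENING] [FORCE]. ROWS is JSON, a list of rows, each an object with "linear": the shift along the tool's x, y, z in units of 40 mm (1.0 is 40 mm), a list of three; "roll": the turn about the tool's z in units of 5 degrees (1.0 is 5 degrees). A call has 1 to 12 rows; each row shifts and turns the commanded pose from where the row before left it, along the tool's axes as they then stand; what a row does not reach is not made up. A row lasts 1/12 s, in which the tool goes at most 41.7 mm and 7.16 degrees, less where a joint would pass 70% of its speed; a pose out of reach is approached as far as the arm can. A call is refused whole if a number of a shift passes 1 or a number of a turn 1, either way. A call with a gripper value outside its range is refused whole. OPENING is the opening, from -1 (shut) to 1 (fully open), set as the call begins (- or left out, the last holds). The fingers move at their own pace and stop on an object; FORCE is the grip in N (left out, the last holds). Time passes only in rows, so rows that do not move let the fingers close. It gives the time, the measured TCP pose, the force, the opening and the grip force at its end, in the units of the state.
- env.observe(): the state, without advancing time (a new reading comes with each control period).
- optics.get_image(name): name is "scene" or "top" or "wrist"; returns the picture (400x640x3 uint8, red, green, blue); there is no depth.
- optics.calibration(name): a dict with "fov_y" (degrees; the focal length in pixels is half the picture's height over the tangent of half this angle, whatever the lens; pixels are square), "cx", "cy" (the principal point, pixels), "T" (4x4, takes a point from camera to world coordinates). Camera axes: x right, y down, z forward; pixel columns grow to the right and rows downward; lengths in m; the calibration is good to about 2 mm. A picture is of the moment at which its call begins: read the wrist's pose just before it. calibration takes no time and is no camera call; for the wrist camera it gives the pose at the moment of the call.
- env.close_job(): hands the job in; it is judged then, once.
The state is a dict: "time_s": time; "q": joint angles; "qvel": joint speeds; "joint_efforts": joint torques, N m; "position": TCP position; "tool_rot": TCP orientation; "ft_force": force on the tool from outside, world axes, zero at the start; "wrist_torque": the same for the moment, N m; "grip_width": finger opening in m; "gripper_force": force on a finger pad.
Only numpy, scipy, OpenCV 4.12 (cv2) and the standard library are available. Lean on these libraries where they do the work, as an engineer would, in place of code of your own. Each camera call takes 0.05 s, during which the arm holds its last target. There are 200 camera calls.

## Working session

There is one attempt and no reset: what is moved stays moved. The work goes in short steps, Python scripts to look and compute and a shell command to move; the robot and the scene stay as the last step left them, time stands still between calls to the robot, and variables do not carry over. Pictures are saved under pics/ and viewed, at most 10 in all, crops included, and the job is handed in when it is done.

```bash
ls; mkdir -p pics; python3 - <<'E'
from rig import env, optics
import cv2,numpy as np
s=env.observe(); print({k:np.round(v,3).tolist() for k,v in s.items()})
for n in("scene","top"):
    im=optics.get_image(n); cv2.imwrite(f"pics/{n}0.png",im[...,::-1]); c=optics.calibration(n); print(n,c["fov_y"],c["cx"],c["cy"],np.round(c["T"],3).tolist(),c.keys())
E
```

```text
pics
{'time_s': 0.0, 'q': [-86.362, 21.841, 74.387, -0.001, 83.858, -12.335], 'qvel': [0.029, 0.079, 0.012, 0.045, 0.034, -0.076], 'joint_efforts': [-0.001, -44.847, -23.128, -0.0, 0.005, -0.0], 'position': [0.151, -0.528, 0.231], 'tool_rot': [[0.961, 0.275, -0.0], [0.275, -0.961, 0.001], [0.0, -0.001, -1.0]], 'ft_force': [-0.077, -0.644, -0.433], 'wrist_torque': [-0.03, 0.004, 0.022], 'gripper_force': 0.0, 'grip_width': 0.086}
scene 50.622053075794085 326.0010898127594 200.03860876822108 [[0.898, -0.171, 0.406, -0.039], [-0.44, -0.372, 0.817, -1.169], [0.011, -0.912, -0.409, 0.773], [0.0, 0.0, 0.0, 1.0]] dict_keys(['fov_y', 'cx', 'cy', 'T'])
top 56.37801594735995 325.05622090075644 204.74820092991558 [[-0.006, -0.983, 0.186, 0.342], [-1.0, 0.005, -0.005, -0.007], [0.004, -0.186, -0.983, 1.255], [0.0, 0.0, 0.0, 1.0]] dict_keys(['fov_y', 'cx', 'cy', 'T'])
```

View pics/scene0.png

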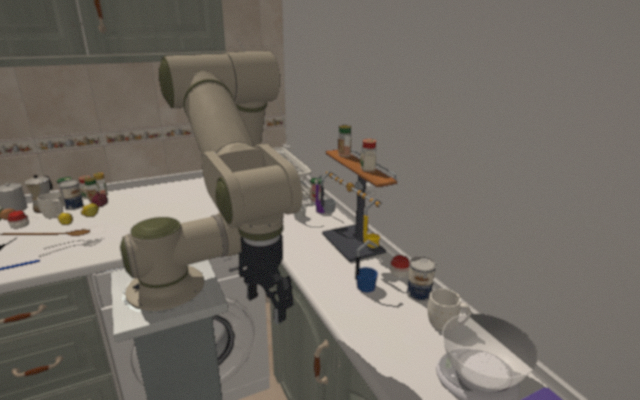

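View pics/top0.png

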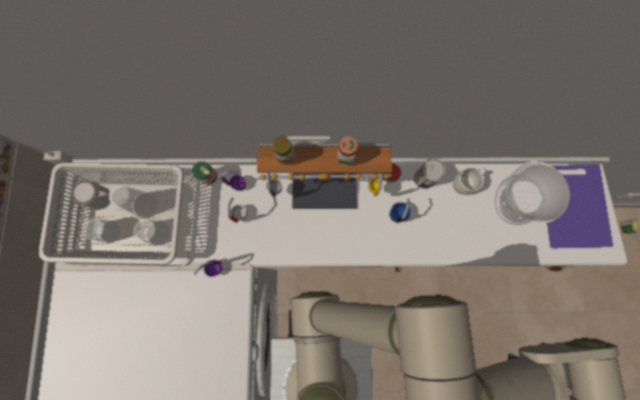

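View pics/topc.png

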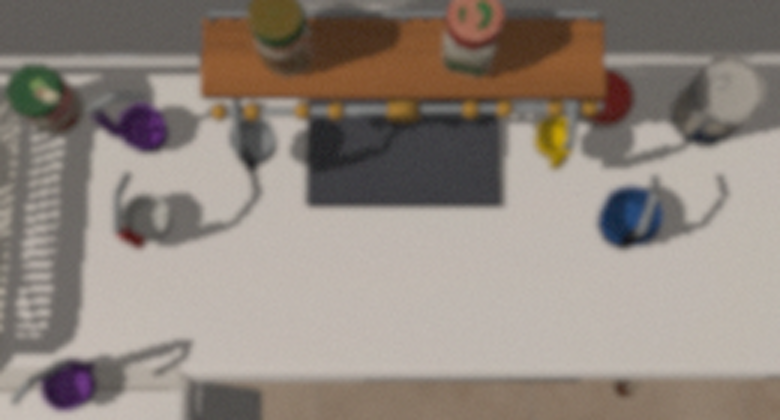

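View pics/scc.png

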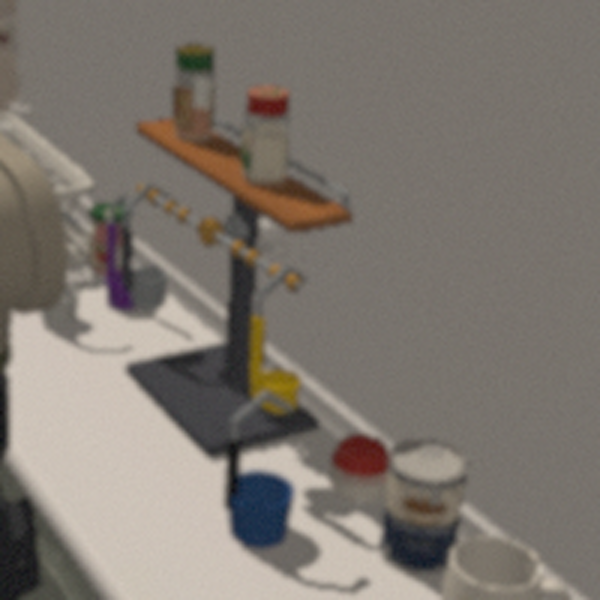

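```bash
cat > h.py <<'E'
import cv2,numpy as np
from rig import env,optics
def ray(n,u,v,c=None):
    c=c or optics.calibration(n); f=200/np.tan(np.radians(c["fov_y"]/2)); T=np.array(c["T"])
    d=T[:3,:3]@np.array([(u-c["cx"])/f,(v-c["cy"])/f,1]); return T[:3,3],d
def onz(n,u,v,z,c=None):
    o,d=ray(n,u,v,c); return o+d*(z-o[2])/d[2]
def tri(n1,p1,n2,p2):
    o,d=ray(n1,*p1);p,e=ray(n2,*p2)
    s=np.linalg.lstsq(np.c_[d,-e],p-o,rcond=None)[0]; a=o+s[0]*d;b=p+s[1]*e
    return (a+b)/2,np.linalg.norm(a-b)
def st():
    s=env.observe(); print(round(s["time_s"],2),np.round(s["position"],4),np.round(s["tool_rot"],3).tolist(),"q",np.round(s["q"],1),"F",np.round(s["ft_force"],1),"w",round(s["grip_width"],4),"gf",s["gripper_force"]); return s
E
python3 - <<'E'
from h import *
np.set_printoptions(precision=4,suppress=True)
im=cv2.imread('pics/top0.png'); hsv=cv2.cvtColor(im,cv2.COLOR_BGR2HSV)
def blobs(im,hsv,lo,hi,box,name,amin=4):
    m=cv2.inRange(hsv,np.array(lo),np.array(hi)); k=np.zeros_like(m);x0,y0,x1,y1=box;k[y0:y1,x0:x1]=1
    n,_,s,c=cv2.connectedComponentsWithStats(m*k)
    for i in range(1,n):
        if s[i,4]>=amin: print(name,s[i].tolist(),c[i])
    return [c[i] for i in range(1,n) if s[i,4]>=amin]
for z,nm,lo,hi,box in [(.225,"bead",(12,120,90),(28,255,255),(255,170,395,185)),(.04,"blue",(100,120,40),(125,255,255),(380,195,420,225)),(.08,"red",(0,120,40),(8,255,255),(225,205,245,225))]:
    for c in blobs(im,hsv,lo,hi,box,nm): print(onz("top",*c,z))
# foot corners & shelf edge
for p in [(190+308/3,140+205/3),(190+502/3,140+205/3),]: print("foot",onz("top",*p,.016))
for p in [(190+204/3,140+97/3),(190+604/3,140+98/3)]: print("shelf front",onz("top",*p,.30))
for nm,p,z in [("pivot",(403,110),.225),("crownB?",(655,182),.16),("gripB",(627,238),.114),("rimB",(631,214),.052),("hooktipW",(125,178),.14),("gripW",(130,237),.11),("rimW",(152,216),.04)]:
    print(nm,onz("top",190+p[0]/3,140+p[1]/3,z))
for p,q,nm in [((403,110),(209,231),"pivot"),((470,109),(250,256),"b3"),((503,109),(275,268),"b4"),((303,111),(168,206),"b2"),((336,111),(183,213),"b2b")]:
    print(nm,tri("top",(190+p[0]/3,140+p[1]/3),"scene",(280+q[0]/3,110+q[1]/3)))
E
```

```text
bead [258, 170, 133, 15, 566] [337.4735 173.2986]
bead [271, 175, 5, 5, 17] [273.3529 177.    ]
bead [289, 175, 4, 4, 11] [290.3636 176.5455]
bead [261, 176, 4, 3, 9] [262.3333 176.8889]
[ 0.6286 -0.048   0.225 ]
[0.6185 0.1347 0.225 ]
[0.6196 0.0863 0.225 ]
[0.619  0.1661 0.225 ]
blue [391, 204, 14, 17, 160] [397.175  211.3625]
blue [407, 211, 3, 6, 10] [408.  213.5]
[ 0.549  -0.2512  0.04  ]
[ 0.5416 -0.2867  0.04  ]
red [231, 217, 6, 4, 15] [233.4    218.5333]
[0.5217 0.2789 0.08  ]
foot [0.5652 0.0962 0.016 ]
foot [ 0.5641 -0.1219  0.016 ]
shelf front [0.6114 0.1653 0.3   ]
shelf front [ 0.6088 -0.1878  0.3   ]
pivot [ 0.6188 -0.0105  0.225 ]
crownB? [ 0.5609 -0.2619  0.16  ]
gripB [ 0.5113 -0.2409  0.114 ]
rimB [ 0.547  -0.2591  0.052 ]
hooktipW [0.5717 0.2719 0.14  ]
gripW [0.5157 0.2717 0.11  ]
rimW [0.5495 0.2655 0.04  ]
pivot (array([ 0.6216, -0.0116,  0.2249]), np.float64(0.005820441486517042))
b3 (array([ 0.6298, -0.0783,  0.2174]), np.float64(0.017379504783488715))
b4 (array([ 0.635 , -0.1126,  0.2146]), np.float64(0.02743774172142315))
b2 (array([0.6205, 0.0842, 0.2219]), np.float64(0.0029172837543012696))
b2b (array([0.6216, 0.052 , 0.2239]), np.float64(0.00662127350780353))
```

```bash
python3 -m jog '[{"linear":[0,0,-1],"roll":0},{"linear":[0,0,-1],"roll":0},{"linear":[0,0,-1],"roll":0},{"linear":[0,0,-1],"roll":0},{"linear":[0,0,-1],"roll":0},{"linear":[0,0,-1],"roll":0},{"linear":[0,0,-1],"roll":0},{"linear":[0,0,-1],"roll":0}]' 1 20; python3 -c "from h import *;st()"
```

```text
time_s: 0.77
position: [0.1514, -0.528, 0.549]
tool_rot: [[0.961, 0.275, 0.0], [0.275, -0.961, -0.002], [-0.0, 0.002, -1.0]]
ft_force: [0.3, -0.8, 1.1]
grip_width: 0.0853
gripper_force: 0.0
0.77 [ 0.1514 -0.528   0.549 ] [[0.961, 0.275, 0.0], [0.275, -0.961, -0.002], [-0.0, 0.002, -1.0]] q [-86.4  24.4  18.4   0.  137.1 -12.3] F [ 0.3 -0.8  1.1] w 0.0853 gf 0.0
```

```bash
python3 -m jog '[{"linear":[0,0,-1],"roll":0},{"linear":[0,0,-1],"roll":0},{"linear":[0,0,-1],"roll":0},{"linear":[0,0,0],"roll":0}]'; python3 -c "from h import *;st()"
```

```text
time_s: 1.1
position: [0.1384, -0.4818, 0.6057]
tool_rot: [[0.961, 0.275, 0.009], [0.275, -0.961, -0.035], [-0.001, 0.036, -0.999]]
ft_force: [0.3, -0.3, -0.5]
grip_width: 0.0856
gripper_force: 0.0
1.1 [ 0.1384 -0.4818  0.6057] [[0.961, 0.275, 0.009], [0.275, -0.961, -0.035], [-0.001, 0.036, -0.999]] q [-87.8  21.4  12.7   0.7 143.9 -13.1] F [ 0.3 -0.3 -0.5] w 0.0856 gf 0.0
```

```bash
python3 -m jog '[{"linear":[0,0,1],"roll":0},{"linear":[0,0,1],"roll":0},{"linear":[0,0,1],"roll":0},{"linear":[0,0,0],"roll":0}]'; python3 -c "from h import *;st()"
```

```text
time_s: 1.43
position: [0.1397, -0.4857, 0.481]
tool_rot: [[0.961, 0.275, 0.007], [0.275, -0.961, 0.003], [0.008, -0.001, -1.0]]
ft_force: [-0.5, -1.6, -3.3]
grip_width: 0.0853
gripper_force: 0.0
1.43 [ 0.1397 -0.4857  0.481 ] [[0.961, 0.275, 0.007], [0.275, -0.961, 0.003], [0.008, -0.001, -1.0]] q [-87.6  14.8  44.7   0.5 120.6 -13.3] F [-0.5 -1.6 -3.3] w 0.0853 gf 0.0
```

```bash
python3 -m jog '[{"linear":[0.9,-0.28,0.1]},{"linear":[0.9,-0.28,0.1]},{"linear":[0.9,-0.28,0.1]},{"linear":[0.9,-0.28,0.1]},{"linear":[0.9,-0.28,0.1]},{"linear":[0.9,-0.28,0.1]},{"linear":[0.9,-0.28,0.1]},{"linear":[0.9,-0.28,0.1]},{"linear":[0.9,-0.28,0.1]},{"linear":[0.9,-0.28,0.1]},{"linear":[0,0,0]},{"linear":[0,0,0]}]'; python3 - <<'E'
from h import *
st(); c=optics.calibration("wrist"); print(c["fov_y"],c["cx"],c["cy"],np.round(c["T"],3).tolist())
cv2.imwrite("pics/w1.png",optics.get_image("wrist")[...,::-1])
import pickle; pickle.dump(c,open("w1.pkl","wb"))
E
```

```text
1.43 [ 0.1397 -0.4857  0.481 ] [[0.961, 0.275, 0.007], [0.275, -0.961, 0.003], [0.008, -0.001, -1.0]] q [-87.6  14.8  44.7   0.5 120.6 -13.3] F [-0.5 -1.6 -3.3] w 0.0853 gf 0.0
71.40091667256318 319.2627597932353 195.2552155594471 [[0.276, -0.915, -0.295, 0.215], [-0.961, -0.263, -0.083, -0.464], [-0.002, 0.307, -0.952, 0.624], [0.0, 0.0, 0.0, 1.0]]invalid input
```

```bash
python3 -m jog '[{"linear":[0.9,-0.28,0.1],"roll":0},{"linear":[0.9,-0.28,0.1],"roll":0},{"linear":[0.9,-0.28,0.1],"roll":0},{"linear":[0.9,-0.28,0.1],"roll":0},{"linear":[0.9,-0.28,0.1],"roll":0},{"linear":[0.9,-0.28,0.1],"roll":0},{"linear":[0.9,-0.28,0.1],"roll":0},{"linear":[0.9,-0.28,0.1],"roll":0},{"linear":[0,0,0],"roll":-1},{"linear":[0,0,0],"roll":-1},{"linear":[0,0,0],"roll":-1},{"linear":[0,0,0],"roll":-1}]'; python3 -m jog '[{"linear":[0,0,0],"roll":-1},{"linear":[0,0,0],"roll":-1},{"linear":[0,0,0],"roll":-1},{"linear":[0,0,0],"roll":-1},{"linear":[0,0,0],"roll":-1},{"linear":[0,0,0],"roll":-1},{"linear":[0,0,0],"roll":-1},{"linear":[0,0,0],"roll":-1},{"linear":[0,0,0],"roll":-1},{"linear":[0,0,0],"roll":-1},{"linear":[0,0,0],"roll":-1},{"linear":[0,0,0],"roll":-1}]' ; python3 -m jog '[{"linear":[0,0,0],"roll":-1},{"linear":[0,0,0],"roll":-1},{"linear":[0,0,0],"roll":-1},{"linear":[0,0,0],"roll":-1},{"linear":[0,0,0],"roll":-1},{"linear":[0,0,0],"roll":-1},{"linear":[0,0,0],"roll":-1},{"linear":[0,0,0],"roll":-1},{"linear":[0,0,0],"roll":-1},{"linear":[0,0,0],"roll":-1},{"linear":[0,0,0],"roll":-1},{"linear":[0,0,0],"roll":-1}]'>/dev/null;python3 - <<'E'
from h import *
st(); c=optics.calibration("wrist"); print(c["fov_y"],c["cx"],c["cy"],np.round(c["T"],3).tolist())
cv2.imwrite("pics/w1.png",optics.get_image("wrist")[...,::-1])
import pickle; pickle.dump(c,open("w1.pkl","wb"))
E
```

```text
time_s: 2.48
position: [0.3939, -0.3264, 0.4657]
tool_rot: [[0.807, 0.591, 0.015], [0.591, -0.806, -0.039], [-0.01, 0.04, -0.999]]
ft_force: [-0.2, 0.2, 0.1]
grip_width: 0.0853
gripper_force: 0.0
time_s: 3.48
position: [0.3936, -0.3267, 0.4658]
tool_rot: [[-0.108, 0.994, 0.015], [0.993, 0.108, -0.039], [-0.04, 0.011, -0.999]]
ft_force: [-0.1, -0.0, -0.1]
grip_width: 0.0856
gripper_force: 0.0
4.48 [ 0.3936 -0.3267  0.4658] [[-0.915, 0.404, 0.015], [0.403, 0.914, -0.039], [-0.03, -0.029, -0.999]] q [ -52.6   14.    48.4   -0.7  115.4 -119.2] F [ 0.4  0.1 -0. ] w 0.0857 gf 0.0
71.40091667256318 319.2627597932353 195.2552155594471 [[0.403, 0.864, 0.303, 0.317], [0.915, -0.37, -0.162, -0.289], [-0.028, 0.342, -0.939, 0.606], [0.0, 0.0, 0.0, 1.0]]
```

View pics/w1.png

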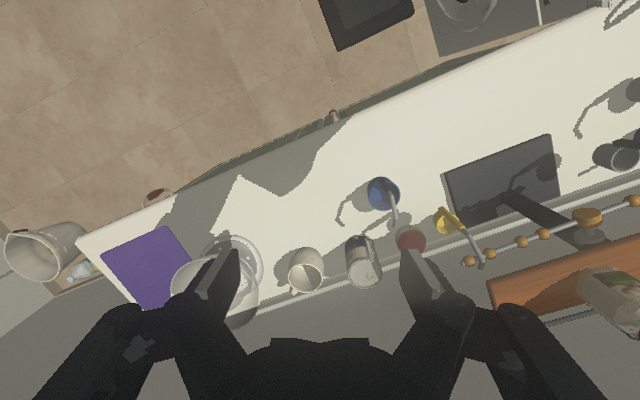

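```bash
python3 -m jog '[{"linear":[-0.19,0.5,0.65],"roll":0},{"linear":[-0.19,0.5,0.65],"roll":0},{"linear":[-0.19,0.5,0.65],"roll":0},{"linear":[-0.19,0.5,0.65],"roll":0},{"linear":[-0.19,0.5,0.65],"roll":0},{"linear":[0,0,0],"roll":0},{"linear":[0,0,0],"roll":0}]' >/dev/null;python3 - <<'E'
from h import *
st(); c=optics.calibration("wrist"); print(np.round(c["T"],3).tolist())
im=optics.get_image("wrist")[...,::-1].copy(); cv2.imwrite("pics/w2.png",im)
import pickle; pickle.dump(c,open("w2.pkl","wb"))
E
```

```text
5.12 [ 0.4709 -0.254   0.3313] [[-0.913, 0.407, 0.012], [0.407, 0.913, -0.033], [-0.025, -0.025, -0.999]] q [ -40.5   16.6   65.8   -1.    95.8 -106.6] F [ 0.3 -0.2  0.9] w 0.0855 gf 0.0
[[0.407, 0.863, 0.299, 0.395], [0.913, -0.375, -0.158, -0.217], [-0.024, 0.337, -0.941, 0.472], [0.0, 0.0, 0.0, 1.0]]
```

View pics/w2.png

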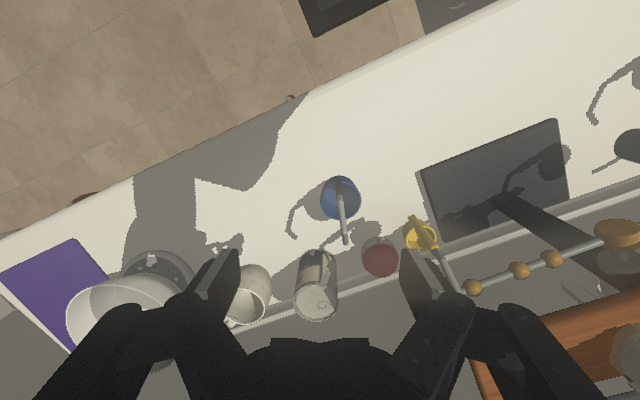

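```bash
python3 - <<'E'
from h import *
import pickle
np.set_printoptions(precision=4,suppress=True)
c=pickle.load(open("w2.pkl","rb")); im=cv2.imread("pics/w2.png"); hsv=cv2.cvtColor(im,cv2.COLOR_BGR2HSV)
m=cv2.inRange(hsv,(95,70,30),(125,255,255)); m[:, :300]=0;m[:,380:]=0;m[:170]=0;m[230:]=0
ys,xs=np.nonzero(m); print(xs.min(),xs.max(),ys.min(),ys.max())
h=cv2.convexHull(np.c_[xs,ys].astype(np.int32)); e=cv2.fitEllipse(h); print(e, onz("w",*e[0],.052,c),onz("w",*e[0],.03,c))
for nm,p,z in [("griptop",(340,180),.125),("tip",(347,243),.143),("mid",(344,215),.162)]: print(nm,onz("w",*p,z,c))
m=cv2.inRange(hsv,(10,110,60),(28,255,255)); m[:225]=0; m[300:]=0; m[:,460:]*=1; m[:,:460]=0;m[:,640:]=0
n,_,s,ct=cv2.connectedComponentsWithStats(m)
for i in range(1,n):
    if s[i,4]>60: print(s[i],ct[i],onz("w",*ct[i],.225,c))
E
```

```text
321 356 182 219
((340.2845458984375, 200.44630432128906), (36.860572814941406, 40.08512878417969), 63.3181037902832) [ 0.5495 -0.2601  0.052 ] [ 0.5577 -0.2624  0.03  ]
griptop [ 0.4963 -0.2421  0.125 ]
tip [ 0.5756 -0.2658  0.143 ]
mid [ 0.5281 -0.2519  0.162 ]
[620 231  20  16 183] [631.0383 239.3279] [0.6349 0.0003 0.225 ]
[552 252  11  15 111] [556.8378 259.0721] [ 0.63   -0.0676  0.225 ]
[518 264  12  15 113] [523.6637 271.1947] [ 0.6317 -0.1002  0.225 ]
[470 281  12  14 121] [475.4132 287.9669] [ 0.6333 -0.1498  0.225 ]
[618 287  22  13 116] [631.8879 295.8103] [ 0.7058 -0.0036  0.225 ]
```

```bash
python3 -m jog '[{"linear":[0,0,0],"roll":-1},{"linear":[-0.34,0.22,0.75],"roll":0},{"linear":[-0.34,0.22,0.75],"roll":0},{"linear":[-0.34,0.22,0.75],"roll":0},{"linear":[0,0,0.75],"roll":0},{"linear":[0,0,0.75],"roll":0},{"linear":[0,0,0.75],"roll":0},{"linear":[0,0,0.5],"roll":0},{"linear":[0,0,0],"roll":0},{"linear":[0,0,0],"roll":0}]' ;python3 - <<'E'
from h import *
im=optics.get_image("wrist")[...,::-1].copy(); cv2.imwrite("pics/w3.png",im)
E
```

```text
time_s: 6.0
position: [0.5189, -0.2493, 0.1308]
tool_rot: [[-0.945, 0.328, 0.011], [0.327, 0.944, -0.032], [-0.021, -0.027, -0.999]]
ft_force: [-0.0, 0.4, 0.9]
grip_width: 0.0856
gripper_force: 0.0
```

View pics/w3.png

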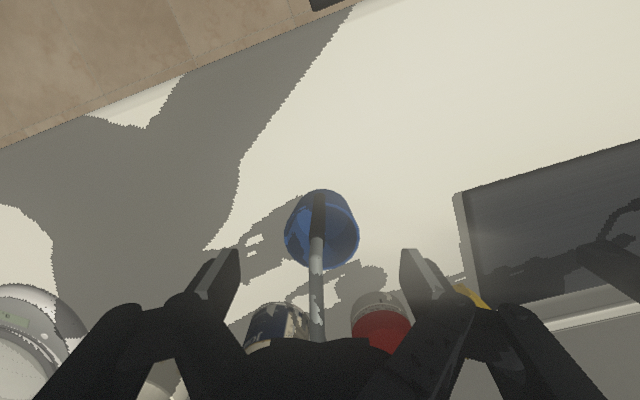

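```bash
python3 - <<'E'
from h import *
np.set_printoptions(precision=4,suppress=True)
for p,z in [((317,238),.114),((317,195),.032),((322,230),.052)]: print(onz("wrist",*p,z))
E
```

```text
[ 0.5191 -0.2518  0.114 ]
[ 0.5182 -0.2544  0.032 ]
[ 0.5439 -0.258   0.052 ]
```

```bash
python3 -m jog '[{"linear":[-0.14,0,0.33],"roll":0},{"linear":[0,0,0.34],"roll":0},{"linear":[0,0,0],"roll":0},{"linear":[0,0,0],"roll":0}]'; python3 -m jog '[{"linear":[0,0,0],"roll":0},{"linear":[0,0,0],"roll":0},{"linear":[0,0,0],"roll":0},{"linear":[0,0,0],"roll":0},{"linear":[0,0,0],"roll":0},{"linear":[0,0,0],"roll":0},{"linear":[0,0,0],"roll":0},{"linear":[0,0,0],"roll":0}]' -1 40;  python3 -m jog '[{"linear":[0,0,-0.05],"roll":-0.5},{"linear":[0,0,0],"roll":-0.6},{"linear":[0,0,0],"roll":-0.6},{"linear":[0,0,0],"roll":-0.6},{"linear":[0,0,0],"roll":-0.6},{"linear":[0,0,0],"roll":-0.6},{"linear":[0,0,0],"roll":-0.4},{"linear":[0,0,0],"roll":0},{"linear":[0,0,0.03],"roll":0},{"linear":[0,0,0],"roll":0}]'; python3 - <<'E'
from h import *
im=optics.get_image("wrist")[...,::-1].copy(); cv2.imwrite("pics/w4.png",im)
E
```

```text
time_s: 6.38
position: [0.5237, -0.2502, 0.1025]
tool_rot: [[-0.945, 0.326, 0.009], [0.326, 0.945, -0.03], [-0.019, -0.026, -0.999]]
ft_force: [-0.5, -0.5, 0.1]
grip_width: 0.0852
gripper_force: 0.0
time_s: 7.05
position: [0.5232, -0.2498, 0.1022]
tool_rot: [[-0.945, 0.326, 0.009], [0.326, 0.945, -0.03], [-0.018, -0.026, -1.0]]
ft_force: [-1.4, 0.3, 2.4]
grip_width: 0.0086
gripper_force: 40.2
time_s: 7.88
position: [0.523, -0.2501, 0.1032]
tool_rot: [[-1.0, -0.007, 0.008], [-0.007, 1.0, -0.031], [-0.008, -0.031, -0.999]]
ft_force: [-3.5, -0.4, 4.2]
grip_width: 0.0086
gripper_force: 40.3
```

View pics/w4.png

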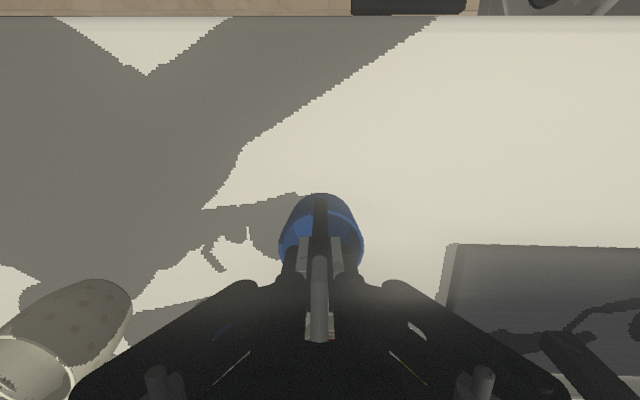

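```bash
python3 -m jog '[{"linear":[0,0,0],"roll":0},{"linear":[0,0,0],"roll":0},{"linear":[0,0,0],"roll":0},{"linear":[0,0,0],"roll":0},{"linear":[0,0,0],"roll":0},{"linear":[0,0,-0.5],"roll":0},{"linear":[0,0,-0.9],"roll":0},{"linear":[0,0,-1],"roll":0},{"linear":[0,0,-1],"roll":0},{"linear":[0,0,-1],"roll":0},{"linear":[1,0,0],"roll":0},{"linear":[0.5,0,0],"roll":0}]' 1; python3 -m jog '[{"linear":[0,0.98,-0.1],"roll":0},{"linear":[0,0.98,-0.1],"roll":0},{"linear":[0,0.98,-0.1],"roll":0},{"linear":[0,0.98,-0.1],"roll":0},{"linear":[0,0.98,-0.1],"roll":0},{"linear":[0,0.98,-0.1],"roll":0},{"linear":[0,0.98,-0.1],"roll":0},{"linear":[0,0.98,-0.1],"roll":0},{"linear":[0,0.98,-0.1],"roll":0},{"linear":[0,0.98,-0.1],"roll":0},{"linear":[0,0.98,-0.1],"roll":0},{"linear":[0,0.98,-0.1],"roll":0}]';python3 -m jog '[{"linear":[0,0.9,0],"roll":0},{"linear":[0,0,0],"roll":0},{"linear":[0,0,0],"roll":0}]'; python3 - <<'E'
from h import *
import pickle
np.set_printoptions(precision=4,suppress=True)
c=optics.calibration("wrist"); im=optics.get_image("wrist")[...,::-1].copy(); cv2.imwrite("pics/w5.png",im); pickle.dump(c,open("w5.pkl","wb"))
hsv=cv2.cvtColor(im,cv2.COLOR_BGR2HSV)
m=cv2.inRange(hsv,(0,110,40),(8,255,255))|cv2.inRange(hsv,(172,110,40),(180,255,255))
n,_,s,ct=cv2.connectedComponentsWithStats(m)
for i in range(1,n):
    if s[i,4]>20: print("red",s[i],ct[i],onz("w",*ct[i],.08,c))
m=cv2.inRange(hsv,(10,110,60),(28,255,255))
n,_,s,ct=cv2.connectedComponentsWithStats(m)
for i in range(1,n):
    if s[i,4]>50: print("bead",s[i],ct[i],onz("w",*ct[i],.225,c))
E
```

```text
time_s: 8.93
position: [0.461, -0.2454, 0.2811]
tool_rot: [[-1.0, -0.009, 0.013], [-0.009, 0.999, -0.034], [-0.013, -0.035, -0.999]]
ft_force: [-0.2, -0.3, 0.1]
grip_width: 0.0857
gripper_force: 0.0
time_s: 9.93
position: [0.4569, 0.2286, 0.3123]
tool_rot: [[-1.0, -0.008, 0.009], [-0.008, 1.0, -0.03], [-0.009, -0.03, -1.0]]
ft_force: [0.8, -1.4, 0.1]
grip_width: 0.0853
gripper_force: 0.0
time_s: 10.18
position: [0.4567, 0.264, 0.3105]
tool_rot: [[-1.0, -0.011, 0.008], [-0.011, 0.999, -0.03], [-0.008, -0.03, -1.0]]
ft_force: [-0.0, -1.1, -0.8]
grip_width: 0.0857
gripper_force: 0.0
red [333 209   7  11  30] [336.3    215.7667] [0.5315 0.2825 0.08  ]
red [ 27 273  38  24 402] [ 50.1915 287.2164] [ 0.6706 -0.1843  0.08  ]
bead [   0  253   60   38 1453] [ 31.159  270.2519] [ 0.5357 -0.0219  0.225 ]
bead [ 46 324  40  34 893] [ 64.4211 340.3427] [ 0.624  -0.0139  0.225 ]
bead [  0 332  17  18 200] [  6.065 340.165] [ 0.6266 -0.0801  0.225 ]
bead [  0 397  32   3  74] [ 13.9595 398.2703] [ 0.7173 -0.103   0.225 ]
```

```bash
python3 -c "
import cv2
a=cv2.imread('pics/w5.png')[160:300,240:440]; cv2.imwrite('pics/w5c.png',cv2.resize(a,None,fx=4,fy=4,interpolation=cv2.INTER_CUBIC))"
```

```text
(no output)
```

View pics/w5c.png

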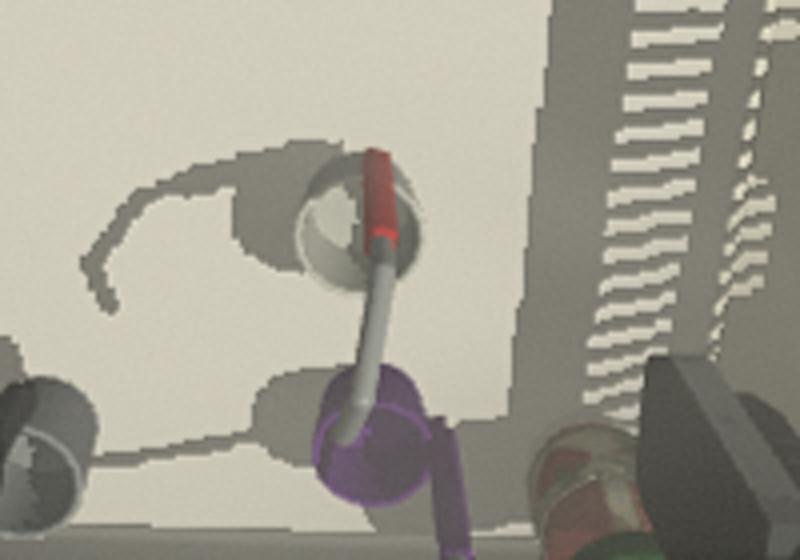

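```bash
python3 - <<'E'
from h import *
import pickle
np.set_printoptions(precision=4,suppress=True)
c=pickle.load(open("w5.pkl","rb"))
for nm,p,z in [("gbot",(334.3,197.5),.035),("gtopfront",(335.3,219),.114),("hookbase",(335.5,224),.13),("tip",(326.5,269),.143),("rim",(330,217.5),.04)]: print(nm,onz("w",*p,z,c))
E
```

```text
gbot [0.5193 0.2802 0.035 ]
gtopfront [0.5218 0.2799 0.114 ]
hookbase [0.5217 0.2798 0.13  ]
tip [0.5795 0.2696 0.143 ]
rim [0.5517 0.2742 0.04  ]
```

```bash
python3 -m jog '[{"linear":[-0.55,0.18,0.5],"roll":0},{"linear":[-0.55,0.18,0.5],"roll":0},{"linear":[-0.56,0.19,0.5],"roll":0},{"linear":[0,0,0.8],"roll":0.7},{"linear":[0,0,0.8],"roll":0.7},{"linear":[0,0,0.8],"roll":0.7},{"linear":[0,0,0.7],"roll":0},{"linear":[0,0,0.6],"roll":0},{"linear":[0,0,0],"roll":0},{"linear":[0,0,0],"roll":0}]' 0.2;  python3 - <<'E'
from h import *
np.set_printoptions(precision=4,suppress=True)
im=optics.get_image("wrist")[...,::-1].copy(); cv2.imwrite("pics/w6.png",im)
hsv=cv2.cvtColor(im,cv2.COLOR_BGR2HSV)
m=cv2.inRange(hsv,(0,110,40),(8,255,255))|cv2.inRange(hsv,(172,110,40),(180,255,255))
n,_,s,ct=cv2.connectedComponentsWithStats(m)
for i in range(1,n):
    if s[i,4]>20:
        print("red",s[i],ct[i],onz("wrist",*ct[i],.08),onz("wrist",ct[i][0],s[i,1]+s[i,3],.114))
E
```

```text
time_s: 11.07
position: [0.5254, 0.2777, 0.103]
tool_rot: [[-0.984, 0.176, 0.007], [0.176, 0.984, -0.031], [-0.012, -0.029, -1.0]]
ft_force: [0.3, 0.2, 1.0]
grip_width: 0.0513
gripper_force: 0.0
red [314 200  18  58 639] [324.3568 233.4304] [0.5272 0.2803 0.08  ] [0.5248 0.281  0.114 ]
```

```bash
python3 -m jog '[{"linear":[0,0.07,0],"roll":0},{"linear":[0,0,0],"roll":0},{"linear":[0,0,0],"roll":0},{"linear":[0,0,0],"roll":0},{"linear":[0,0,0],"roll":0},{"linear":[0,0,0],"roll":0},{"linear":[0,0,-0.05],"roll":-0.5},{"linear":[0,0,0],"roll":-0.5},{"linear":[0,0,0],"roll":-0.5},{"linear":[0,0,0],"roll":-0.5},{"linear":[0,0,0.03],"roll":0},{"linear":[0,0,0],"roll":0}]' -1 40; python3 -m jog '[{"linear":[0,0,0],"roll":0},{"linear":[0,0,0],"roll":0},{"linear":[0,0,0],"roll":0},{"linear":[0,0,-0.3],"roll":0},{"linear":[0,0,-0.9],"roll":0},{"linear":[0,0,-1],"roll":0},{"linear":[0,0,-1],"roll":0},{"linear":[0,0,-1],"roll":0},{"linear":[0,0,-1],"roll":0},{"linear":[1,0,0],"roll":0},{"linear":[1,0,0],"roll":0},{"linear":[0,0,0],"roll":0}]' 0.2;  python3 - <<'E'
from h import *
np.set_printoptions(precision=4,suppress=True)
c=optics.calibration("wrist");im=optics.get_image("wrist")[...,::-1].copy(); cv2.imwrite("pics/w7.png",im)
hsv=cv2.cvtColor(im,cv2.COLOR_BGR2HSV)
m=cv2.inRange(hsv,(0,110,40),(8,255,255))|cv2.inRange(hsv,(172,110,40),(180,255,255))
n,_,s,ct=cv2.connectedComponentsWithStats(m)
for i in range(1,n):
    if s[i,4]>20:
        print("red",s[i],ct[i],onz("wrist",*ct[i],.08,c),onz("wrist",ct[i][0],s[i,1]+s[i,3],.114,c),onz("wrist",ct[i][0],s[i,1],.04,c))
E
```

```text
time_s: 12.12
position: [0.5256, 0.2817, 0.1047]
tool_rot: [[-1.0, 0.001, 0.009], [0.001, 1.0, -0.03], [-0.009, -0.03, -1.0]]
ft_force: [-3.8, -1.3, 6.4]
grip_width: 0.0083
gripper_force: 40.8
time_s: 13.12
position: [0.4381, 0.288, 0.3114]
tool_rot: [[-1.0, -0.002, 0.006], [-0.002, 1.0, -0.03], [-0.006, -0.03, -1.0]]
ft_force: [-0.1, -0.0, 0.3]
grip_width: 0.0512
gripper_force: 0.0
red [315 207   8  27  87] [319.5402 221.4368] [0.5223 0.2815 0.08  ] [0.5257 0.2825 0.114 ] [0.5152 0.2804 0.04  ]
red [ 23 283  35  25 379] [ 43.5567 297.7203] [ 0.669  -0.1811  0.08  ] [ 0.6598 -0.1444  0.114 ] [ 0.67   -0.2212  0.04  ]
```

```bash
python3 -m jog '[{"linear":[0.1,-0.8,-0.6],"roll":0},{"linear":[0.1,-0.8,-0.6],"roll":0},{"linear":[0.1,-0.8,-0.6],"roll":0},{"linear":[0.1,-0.8,-0.6],"roll":0},{"linear":[0.1,-0.8,-0.6],"roll":0},{"linear":[0.1,-0.8,-0.6],"roll":0},{"linear":[0.1,-0.8,-0.6],"roll":0},{"linear":[0.1,-0.8,-0.6],"roll":0},{"linear":[0,0,-1],"roll":0},{"linear":[0,0,-1],"roll":0},{"linear":[0,0,-1],"roll":0},{"linear":[0,0,-1],"roll":0}]' 1; python3 -c "from h import *;st()";python3 -m jog '[{"linear":[0,0,-1],"roll":0},{"linear":[-0.6,0,-0.8],"roll":0},{"linear":[-0.6,0,-0.8],"roll":0},{"linear":[-0.6,0,-0.8],"roll":0},{"linear":[0,0,0],"roll":0}]'; python3 -c "from h import *;st()"
```

```text
time_s: 14.17
position: [0.4055, 0.0413, 0.6562]
tool_rot: [[-1.0, 0.002, 0.013], [0.002, 1.0, -0.03], [-0.013, -0.03, -0.999]]
ft_force: [1.4, -0.4, 1.0]
grip_width: 0.0854
gripper_force: 0.0
14.17 [0.4055 0.0413 0.6562] [[-1.0, 0.002, 0.013], [0.002, 1.0, -0.03], [-0.013, -0.03, -0.999]] q [  -9.9   14.5   13.1   -3.3  151.4 -102.7] F [ 1.4 -0.4  1. ] w 0.0854 gf 0.0
time_s: 14.58
position: [0.4111, 0.0376, 0.6607]
tool_rot: [[-0.998, 0.001, 0.059], [-0.001, 1.0, -0.027], [-0.059, -0.027, -0.998]]
ft_force: [1.0, 0.5, 0.2]
grip_width: 0.0856
gripper_force: 0.0
14.58 [0.4111 0.0376 0.6607] [[-0.998, 0.001, 0.059], [-0.001, 1.0, -0.027], [-0.059, -0.027, -0.998]] q [ -10.7   14.1   12.7   -1.8  149.6 -102.3] F [1.  0.5 0.2] w 0.0856 gf 0.0
```

```bash
python3 -m jog '[{"linear":[-0.6,0,-0.8],"roll":0},{"linear":[-0.6,0,-0.8],"roll":0},{"linear":[-0.6,0,-0.8],"roll":0},{"linear":[-0.6,0,-0.8],"roll":0},{"linear":[-0.6,0,-0.8],"roll":0},{"linear":[-0.6,0,-0.8],"roll":0},{"linear":[-0.6,0,-0.8],"roll":0},{"linear":[-0.6,0,-0.8],"roll":0},{"linear":[-0.6,0,-0.8],"roll":0},{"linear":[-0.6,0,-0.8],"roll":0},{"linear":[-0.6,0,-0.8],"roll":0},{"linear":[-0.6,0,-0.8],"roll":0}]'; python3 -c "from h import *;st()"
```

```text
time_s: 15.58
position: [0.4431, 0.0283, 0.6738]
tool_rot: [[-0.973, -0.0, 0.231], [-0.005, 1.0, -0.02], [-0.231, -0.021, -0.973]]
ft_force: [0.2, -0.3, -0.3]
grip_width: 0.0851
gripper_force: 0.0
15.58 [0.4431 0.0283 0.6738] [[-0.973, -0.0, 0.231], [-0.005, 1.0, -0.02], [-0.231, -0.021, -0.973]] q [ -12.8   13.1   12.7    2.9  140.9 -100.5] F [ 0.2 -0.3 -0.3] w 0.0851 gf 0.0
```

```bash
python3 -m jog '[{"linear":[-0.6,0,-0.8],"roll":0},{"linear":[-0.6,0,-0.8],"roll":0},{"linear":[-0.6,0,-0.8],"roll":0},{"linear":[-0.6,0,-0.8],"roll":0},{"linear":[-0.6,0,-0.8],"roll":0},{"linear":[-0.6,0,-0.8],"roll":0},{"linear":[-0.6,0,-0.8],"roll":0},{"linear":[-0.6,0,-0.8],"roll":0},{"linear":[-0.6,0,-0.8],"roll":0},{"linear":[-0.6,0,-0.8],"roll":0},{"linear":[-0.6,0,-0.8],"roll":0},{"linear":[-0.6,0,-0.8],"roll":0}]'; python3 -m jog '[{"linear":[-0.6,0,-0.8],"roll":0},{"linear":[-0.6,0,-0.8],"roll":0},{"linear":[-0.6,0,-0.8],"roll":0},{"linear":[-0.6,0,-0.8],"roll":0},{"linear":[-0.6,0,-0.8],"roll":0},{"linear":[-0.6,0,-0.8],"roll":0},{"linear":[-0.6,0,-0.8],"roll":0},{"linear":[-0.6,0,-0.8],"roll":0},{"linear":[-0.6,0,-0.8],"roll":0},{"linear":[-0.6,0,-0.8],"roll":0}]';python3 -c "from h import *;st()"
```

```text
time_s: 16.58
position: [0.4211, 0.0223, 0.7213]
tool_rot: [[-0.908, -0.002, 0.42], [-0.009, 1.0, -0.014], [-0.42, -0.016, -0.907]]
ft_force: [0.1, -0.4, 0.0]
grip_width: 0.0857
gripper_force: 0.0
time_s: 17.42
position: [0.3676, 0.019, 0.7738]
tool_rot: [[-0.819, -0.003, 0.574], [-0.011, 1.0, -0.009], [-0.574, -0.014, -0.819]]
ft_force: [0.9, -0.1, -0.7]
grip_width: 0.0854
gripper_force: 0.0
17.42 [0.3676 0.019  0.7738] [[-0.819, -0.003, 0.574], [-0.011, 1.0, -0.009], [-0.574, -0.014, -0.819]] q [-26.6   0.6  12.7  19.7 132.6 -99.2] F [ 0.9 -0.1 -0.7] w 0.0854 gf 0.0
```

```bash
python3 -m jog '[{"linear":[0.372,-0.361,0.794],"roll":0},{"linear":[0.372,-0.361,0.794],"roll":0},{"linear":[0.372,-0.361,0.794],"roll":0},{"linear":[0.372,-0.361,0.794],"roll":0},{"linear":[0.372,-0.361,0.794],"roll":0},{"linear":[0.372,-0.361,0.794],"roll":0},{"linear":[0.372,-0.361,0.794],"roll":0},{"linear":[0.372,-0.361,0.794],"roll":0},{"linear":[0.372,-0.361,0.794],"roll":0},{"linear":[0.372,-0.361,0.794],"roll":0},{"linear":[0.372,-0.361,0.794],"roll":0},{"linear":[0,0,0],"roll":0}]'; python3 -c "
from h import *
s=st();R=np.array(s['tool_rot']);print(R.T@(np.array([.477,-.25,.152])-s['position'])/.04)"
```

```text
time_s: 18.42
position: [0.4325, -0.1416, 0.3993]
tool_rot: [[-0.825, -0.001, 0.566], [-0.004, 1.0, -0.003], [-0.566, -0.005, -0.825]]
ft_force: [0.2, 0.2, -1.1]
grip_width: 0.0855
gripper_force: 0.0
18.42 [ 0.4325 -0.1416  0.3993] [[-0.825, -0.001, 0.566], [-0.004, 1.0, -0.003], [-0.566, -0.005, -0.825]] q [ -47.7   -6.9   88.7   25.6   74.9 -139.5] F [ 0.2  0.2 -1.1] w 0.0855 gf 0.0
[ 2.58993357 -2.68293742  5.7347496 ]
```

```bash
python3 -m jog '[{"linear":[0.37,-0.383,0.82],"roll":0},{"linear":[0.37,-0.383,0.82],"roll":0},{"linear":[0.37,-0.383,0.82],"roll":0},{"linear":[0.37,-0.383,0.82],"roll":0},{"linear":[0.37,-0.383,0.82],"roll":0},{"linear":[0.37,-0.383,0.82],"roll":0},{"linear":[0.37,-0.383,0.82],"roll":0},{"linear":[0,0,0],"roll":0},{"linear":[0,0,0],"roll":0}]'; python3 -c "
from h import *
np.set_printoptions(precision=4,suppress=True)
s=st();R=np.array(s['tool_rot']);
c=optics.calibration('wrist');im=optics.get_image('wrist')[...,::-1].copy(); cv2.imwrite('pics/w8.png',im)
hsv=cv2.cvtColor(im,cv2.COLOR_BGR2HSV)
m=cv2.inRange(hsv,(95,70,30),(125,255,255));m[:100]=0
n,_,t,ct=cv2.connectedComponentsWithStats(m)
for i in range(1,n):
  if t[i,4]>100: print(t[i],ct[i],onz('w',*ct[i],.03,c))
g=(.523,-.25,.085)
print(R.T@(np.array([.534,-.25,.07])-s['position'])/.04)
T=np.array(c['T']);f=200/np.tan(np.radians(c['fov_y']/2))
for P in ([.523,-.25,.085],[.523,-.25,.114],[.523,-.25,.04],[.553,-.25,.16]):
  q=T[:3,:3].T@(np.array(P)-T[:3,3]); print(P,c['cx']+f*q[0]/q[2],c['cy']+f*q[1]/q[2])
"
```

```text
time_s: 19.17
position: [0.49, -0.248, 0.1696]
tool_rot: [[-0.83, 0.007, 0.558], [-0.0, 1.0, -0.013], [-0.558, -0.011, -0.83]]
ft_force: [-0.2, 0.4, 0.5]
grip_width: 0.0855
gripper_force: 0.0
19.17 [ 0.49   -0.248   0.1696] [[-0.83, 0.007, 0.558], [-0.0, 1.0, -0.013], [-0.558, -0.011, -0.83]] q [ -51.3   16.5  102.9   38.    44.  -165.2] F [-0.2  0.4  0.5] w 0.0855 gf 0.0
[323 120  28  71 501] [338.2216 148.0778] [ 0.5384 -0.2306  0.03  ]
[285 148  27  43 805] [299.6832 168.5665] [ 0.5691 -0.272   0.03  ]
[ 0.4769 -0.0151  2.6803]
[0.523, -0.25, 0.085] 318.56162350953554 178.57660330130335
[0.523, -0.25, 0.114] 318.13822843083244 206.03733301357283
[0.523, -0.25, 0.04] 319.10708231465435 143.1990149211362
[0.553, -0.25, 0.16] 317.7519921164287 276.419581340827
```

View pics/w8.png

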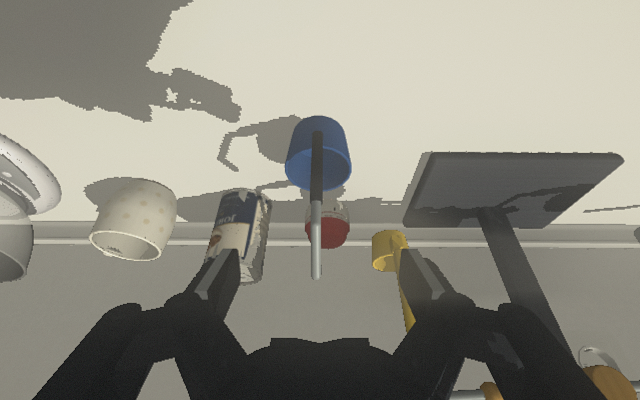

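```bash
python3 -m jog '[{"linear":[0.16,0,0.4],"roll":0},{"linear":[0.16,0,0.5],"roll":0},{"linear":[0.16,0,0.5],"roll":0},{"linear":[0,0,0],"roll":0}]' >/dev/null; python3 -c "
from h import *
np.set_printoptions(precision=4,suppress=True)
s=st();R=np.array(s['tool_rot']);
print(R.T@(np.array([.534,-.25,.07])-s['position'])/.04)"
```

```text
19.55 [ 0.515  -0.2439  0.1232] [[-0.842, 0.018, 0.539], [0.009, 1.0, -0.019], [-0.539, -0.011, -0.842]] q [ -47.7   22.3  103.1   39.5   37.4 -165.2] F [-1.6  0.7 -0.4] w 0.0854 gf 0.0
[ 0.3166 -0.1289  1.3791]
```

```bash
python3 -m jog '[{"linear":[0.1,-0.06,0.5],"roll":0},{"linear":[0.1,-0.06,0.5],"roll":0},{"linear":[0.1,-0.06,0.4],"roll":0},{"linear":[0,0,0],"roll":0},{"linear":[0,0,0],"roll":0}]' >/dev/null; python3 -c "
from h import *
np.set_printoptions(precision=4,suppress=True)
s=st();R=np.array(s['tool_rot']);
print(np.array(s['position'])-.0187*R[:,2],R.T@(np.array([.534,-.25,.07])-s['position'])/.04)"
```

```text
19.97 [ 0.5427 -0.2508  0.0801] [[-0.852, 0.028, 0.523], [0.017, 1.0, -0.024], [-0.524, -0.012, -0.852]] q [ -45.2   28.5  101.1   40.7   32.9 -165.2] F [0.2 0.3 0.3] w 0.0857 gf 0.0
[ 0.5329 -0.2503  0.096 ] [0.3179 0.0157 0.0999]
```

```bash
python3 -m jog '[{"linear":[0.25,0,0],"roll":0},{"linear":[0,0,0],"roll":0},{"linear":[0,0,0],"roll":0}]'; python3 -m jog '[{"linear":[0,0,0],"roll":0},{"linear":[0,0,0],"roll":0},{"linear":[0,0,0],"roll":0},{"linear":[0,0,0],"roll":0},{"linear":[0,0,0],"roll":0},{"linear":[0,0,0],"roll":0},{"linear":[0,0,0],"roll":0}]' -1 60;  python3 -c "
from h import *
np.set_printoptions(precision=4,suppress=True)
s=st();R=np.array(s['tool_rot']);
print(np.array(s['position'])-.0187*R[:,2])"
```

```text
time_s: 20.22
position: [0.5368, -0.2499, 0.0774]
tool_rot: [[-0.856, 0.032, 0.516], [0.021, 0.999, -0.026], [-0.517, -0.012, -0.856]]
ft_force: [0.4, -0.8, -0.1]
grip_width: 0.0859
gripper_force: 0.0
time_s: 20.8
position: [0.5372, -0.2499, 0.0762]
tool_rot: [[-0.857, 0.032, 0.515], [0.022, 0.999, -0.026], [-0.516, -0.011, -0.857]]
ft_force: [-0.4, -0.4, 0.5]
grip_width: 0.0091
gripper_force: 58.3
20.8 [ 0.5372 -0.2499  0.0762] [[-0.857, 0.032, 0.515], [0.022, 0.999, -0.026], [-0.516, -0.011, -0.857]] q [ -45.4   28.5  101.8   40.5   32.5 -165.2] F [-0.4 -0.4  0.5] w 0.0091 gf 58.30971121788025
[ 0.5276 -0.2494  0.0923]
```

```bash
python3 -m jog '[{"linear":[-0.07,-0.01,-0.4],"roll":0},{"linear":[-0.07,-0.01,-0.6],"roll":0},{"linear":[-0.07,-0.01,-0.6],"roll":0},{"linear":[-0.07,-0.01,-0.6],"roll":0},{"linear":[0,0,0],"roll":0}]' >/dev/null;  python3 -m jog '[{"linear":[-0.06,0.6,-0.14],"roll":0},{"linear":[-0.06,0.7,-0.14],"roll":0},{"linear":[-0.06,0.8,-0.14],"roll":0},{"linear":[-0.06,0.8,-0.14],"roll":0},{"linear":[-0.06,0.7,-0.14],"roll":0},{"linear":[-0.06,0.4,-0.14],"roll":0},{"linear":[0,0,0],"roll":0},{"linear":[0,0,0],"roll":0},{"linear":[0,0,0],"roll":0}]'; python3 - <<'E'
from h import *
np.set_printoptions(precision=4,suppress=True)
s=st()
for n in("wrist","top"):
    c=optics.calibration(n);im=optics.get_image(n)[...,::-1].copy(); cv2.imwrite(f'pics/{n}9.png',im)
    hsv=cv2.cvtColor(im,cv2.COLOR_BGR2HSV)
    m=cv2.inRange(hsv,(12,110,60),(28,255,255)); 
    if n=="top": m[:174]=0;m[182:]=0;m[:,:255]=0;m[:,395:]=0
    k,_,t,ct=cv2.connectedComponentsWithStats(m)
    for i in range(1,k):
        if t[i,4]>(6 if n=="top" else 40): print(n,t[i],ct[i],onz(n,*ct[i],.225,c))
    if n=="wrist":
        print(np.round(c["T"],3).tolist())
        m=cv2.inRange(hsv,(95,70,30),(125,255,255))
        k,_,t,ct=cv2.connectedComponentsWithStats(m)
        for i in range(1,k):
            if t[i,4]>100: print("blue",t[i],ct[i])
E
```

```text
time_s: 21.97
position: [0.5016, -0.0894, 0.1911]
tool_rot: [[-0.857, 0.032, 0.514], [0.022, 0.999, -0.025], [-0.515, -0.01, -0.857]]
ft_force: [-0.3, -0.4, -3.1]
grip_width: 0.0091
gripper_force: 59.0
21.97 [ 0.5016 -0.0894  0.1911] [[-0.857, 0.032, 0.514], [0.022, 0.999, -0.025], [-0.515, -0.01, -0.857]] q [ -30.7    9.7  106.5   23.    38.1 -134.1] F [-0.3 -0.4 -3.1] w 0.0091 gf 58.97581100463867
wrist [ 224  215   47   73 1771] [247.258  243.4822] [ 0.4361 -0.1108  0.225 ]
wrist [628 339  12  23 200] [634.22 351.45] [0.5867 0.1314 0.225 ]
wrist [584 343  23  21 297] [596.4343 354.6229] [0.5974 0.1128 0.225 ]
wrist [525 344  23  23 297] [537.367  355.7441] [0.602  0.0726 0.225 ]
wrist [401 361  25  23  48] [412.0625 371.5625] [ 0.6742 -0.0054  0.225 ]
[[0.031, 0.652, 0.758, 0.358], [0.999, -0.013, -0.029, -0.085], [-0.009, 0.758, -0.652, 0.272], [0.0, 0.0, 0.0, 1.0]]
blue [ 318  146   53  100 3205] [345.3872 198.2543]
blue [ 270  195   41   51 1385] [293.2968 221.2217]
top [261 175   4   4  13] [262.5385 176.8462] [0.6191 0.1655 0.225 ]
top [271 175   5   5  19] [273.1579 177.0526] [0.6184 0.1353 0.225 ]
top [289 175   4   4  14] [290.7143 176.5   ] [0.6198 0.0853 0.225 ]
top [300 174   4   6  23] [301.4348 176.3913] [0.62   0.0548 0.225 ]
top [319 174  11   7  67] [323.5821 176.8507] [ 0.6183 -0.0083  0.225 ]
top [344 174   5   6  27] [346.0741 176.2593] [ 0.6197 -0.0724  0.225 ]
top [356 174   4   5  19] [357.4211 175.8947] [ 0.6207 -0.1048  0.225 ]
top [370 174   9   8  45] [374.5333 178.2222] [ 0.6136 -0.1534  0.225 ]
top [384 174   5   5  24] [386.0833 175.9167] [ 0.6202 -0.1866  0.225 ]
```

```bash
python3 -m jog '[{"linear":[-0.36,0.013,0.23],"roll":0},{"linear":[-0.36,0.013,0.23],"roll":0},{"linear":[-0.36,0.013,0.23],"roll":0},{"linear":[-0.36,0.013,0.23],"roll":0},{"linear":[-0.36,0.013,0.23],"roll":0},{"linear":[-0.2,0.013,0.13],"roll":0},{"linear":[0,0,0],"roll":0},{"linear":[0,0,0],"roll":0}]'; python3 - <<'E'
from h import *
np.set_printoptions(precision=4,suppress=True)
s=st()
R=np.array(s['tool_rot']);print("to go",R.T@(np.array([.604,-.0894,.188])-s['position'])/.04)
n="top";c=optics.calibration(n);im=optics.get_image(n)[...,::-1].copy(); cv2.imwrite(f'pics/{n}10.png',im)
hsv=cv2.cvtColor(im,cv2.COLOR_BGR2HSV)
m=cv2.inRange(hsv,(12,110,60),(28,255,255)); 
m[:174]=0;m[182:]=0;m[:,:255]=0;m[:,395:]=0
k,_,t,ct=cv2.connectedComponentsWithStats(m)
for i in range(1,k):
    if t[i,4]>6: print(t[i],ct[i],onz(n,*ct[i],.225,c))
# bar lean + hook from scene: yellow extents
im=optics.get_image("scene")[...,::-1].copy(); cv2.imwrite('pics/scene10.png',im)
E
```

```text
time_s: 22.73
position: [0.5961, -0.0891, 0.1885]
tool_rot: [[-0.857, 0.032, 0.514], [0.022, 0.999, -0.025], [-0.514, -0.01, -0.858]]
ft_force: [0.1, 0.6, -2.9]
grip_width: 0.0093
gripper_force: 58.9
22.73 [ 0.5961 -0.0891  0.1885] [[-0.857, 0.032, 0.514], [0.022, 0.999, -0.025], [-0.514, -0.01, -0.858]] q [ -24.6   18.7   93.9   17.4   39.6 -123.6] F [ 0.1  0.6 -2.9] w 0.0093 gf 58.90453577041626
to go [-0.1635 -0.0001  0.1118]
[271 175   5   5  19] [273.1579 177.0526] [0.6184 0.1353 0.225 ]
[289 175   4   4  14] [290.7143 176.5   ] [0.6198 0.0853 0.225 ]
[300 174   4   6  22] [301.5    176.2727] [0.6203 0.0546 0.225 ]
[319 174  10   7  67] [323.5522 176.8657] [ 0.6183 -0.0082  0.225 ]
[344 174   5   5  24] [346.0833 175.9167] [ 0.6207 -0.0725  0.225 ]
[356 174   4   4  15] [357.4 175.4] [ 0.6221 -0.1048  0.225 ]
[370 174   9   8  45] [374.5333 178.2222] [ 0.6136 -0.1534  0.225 ]
[384 174   5   5  24] [386.0833 175.9167] [ 0.6202 -0.1866  0.225 ]
[261 176   4   3  12] [262.5 177. ] [0.6187 0.1656 0.225 ]
```

```bash
python3 -m jog '[{"linear":[-0.16,0,0.11],"roll":0},{"linear":[0,0,0],"roll":0},{"linear":[0.064,0,0.107],"roll":0},{"linear":[0.064,0,0.107],"roll":0},{"linear":[0.064,0,0.107],"roll":0},{"linear":[0.064,0,0.107],"roll":0},{"linear":[0.064,0,0.107],"roll":0},{"linear":[0,0,0],"roll":0},{"linear":[0,0,0],"roll":0},{"linear":[0,0,0],"roll":0}]'; python3 -m jog '[{"linear":[0.04,0,0.065],"roll":0},{"linear":[0.04,0,0.065],"roll":0},{"linear":[0,0,0],"roll":0},{"linear":[0,0,0],"roll":0},{"linear":[0,0,0],"roll":0}]'; python3 -m jog '[{"linear":[0.04,0,0.065],"roll":0},{"linear":[0.04,0,0.065],"roll":0},{"linear":[0,0,0],"roll":0},{"linear":[0,0,0],"roll":0},{"linear":[0,0,0],"roll":0}]'
```

```text
time_s: 23.67
position: [0.6045, -0.0894, 0.164]
tool_rot: [[-0.856, 0.032, 0.515], [0.021, 0.999, -0.026], [-0.516, -0.011, -0.857]]
ft_force: [-0.1, 0.2, -2.9]
grip_width: 0.0091
gripper_force: 59.0
time_s: 24.08
position: [0.6044, -0.0895, 0.1578]
tool_rot: [[-0.856, 0.032, 0.515], [0.021, 0.999, -0.025], [-0.516, -0.011, -0.857]]
ft_force: [0.4, -0.1, -1.4]
grip_width: 0.009
gripper_force: 59.0
time_s: 24.5
position: [0.6044, -0.0897, 0.1519]
tool_rot: [[-0.856, 0.032, 0.516], [0.022, 0.999, -0.026], [-0.516, -0.011, -0.856]]
ft_force: [2.5, -0.6, 0.3]
grip_width: 0.0092
gripper_force: 59.1
```

```bash
python3 - <<'E'
from h import *
np.set_printoptions(precision=3,suppress=True)
im1=optics.get_image("scene")[...,::-1].copy(); cv2.imwrite('pics/scene11.png',im1)
for nm in("scene0","scene10","scene11"):
    im=cv2.imread(f"pics/{nm}.png"); hsv=cv2.cvtColor(im,cv2.COLOR_BGR2HSV)
    y=cv2.inRange(hsv,(22,130,70),(32,255,255)); y[:200]=0;y[:,:350]=0;y[:,400:]=0;y[270:]=0
    ys,xs=np.nonzero(y); print(nm,"yellow",len(xs),xs.mean(),ys.mean(),ys.min(),ys.max())
    m=cv2.inRange(hsv,(10,90,60),(22,255,255)); m[:168]=0;m[212:]=0;m[:,:318]=0;m[:,390:]=0
    k,_,t,ct=cv2.connectedComponentsWithStats(m)
    print([(ct[i].round(1).tolist(),t[i,4]) for i in range(1,k) if t[i,4]>5])
# expected pixels of outer-right place for leans
c=optics.calibration("scene");T=np.array(c['T']);f=200/np.tan(np.radians(c['fov_y']/2))
for a in(.055,0,-.055):
  P=[.62,-.0095-.176,.225+.176*a];q=T[:3,:3].T@(np.array(P)-T[:3,3]);print(a,c['cx']+f*q[0]/q[2],c['cy']+f*q[1]/q[2])
E
```

```text
scene0 yellow 205 368.8341463414634 233.49756097560976 216 247
[([372.5, 176.6], np.int32(408)), ([330.2, 174.2], np.int32(9)), ([336.0, 178.0], np.int32(7)), ([340.7, 180.9], np.int32(7)), ([349.3, 186.2], np.int32(44)), ([358.6, 192.3], np.int32(19)), ([363.3, 195.1], np.int32(19)), ([370.8, 199.2], np.int32(6)), ([376.8, 202.8], np.int32(18))]
scene10 yellow 246 369.7764227642276 235.8658536585366 216 247
[([372.6, 176.5], np.int32(409)), ([349.5, 184.8], np.int32(22)), ([358.7, 192.2], np.int32(18)), ([363.2, 195.5], np.int32(16)), ([371.0, 199.0], np.int32(7)), ([376.9, 202.8], np.int32(18))]
scene11 yellow 230 369.88695652173914 240.55217391304348 221 251
[([372.6, 176.5], np.int32(400)), ([349.3, 186.5], np.int32(44)), ([363.0, 198.0], np.int32(20)), ([371.0, 204.0], np.int32(7)), ([377.0, 208.2], np.int32(19))]
0.055 376.0491527571155 204.08746815490466
0 375.8602881955096 206.95889594693847
-0.055 375.6725751452846 209.81281658064805
```

```bash
python3 -m jog '[{"linear":[0.02,0,0.032],"roll":0},{"linear":[0,0,0],"roll":0},{"linear":[0,0,0],"roll":0}]'; python3 -m jog '[{"linear":[0,0,0],"roll":0},{"linear":[0,0,0],"roll":0},{"linear":[0,0,0],"roll":0},{"linear":[0,0,0],"roll":0}]' -0.6 20;  python3 -m jog '[{"linear":[0,0,0],"roll":0},{"linear":[0,0,0],"roll":0},{"linear":[0,0,0],"roll":0},{"linear":[0,0,0],"roll":0},{"linear":[0,0,-0.2],"roll":0},{"linear":[0,0,-0.4],"roll":0},{"linear":[0,0,-0.6],"roll":0},{"linear":[0,0,-0.8],"roll":0},{"linear":[0,0,-0.8],"roll":0},{"linear":[0,0,0],"roll":0},{"linear":[0,0,0],"roll":0}]' 0.4;python3 - <<'E'
from h import *
np.set_printoptions(precision=3,suppress=True)
st()
im=optics.get_image("scene")[...,::-1].copy(); cv2.imwrite('pics/scene12.png',im); hsv=cv2.cvtColor(im,cv2.COLOR_BGR2HSV)
m=cv2.inRange(hsv,(10,90,60),(22,255,255)); m[:168]=0;m[212:]=0;m[:,:318]=0;m[:,390:]=0
k,_,t,ct=cv2.connectedComponentsWithStats(m)
print([(ct[i].round(1).tolist(),t[i,4]) for i in range(1,k) if t[i,4]>5])
def blue(n,im):
    hsv=cv2.cvtColor(im,cv2.COLOR_BGR2HSV); m=cv2.inRange(hsv,(100,100,40),(125,255,255)); k,_,t,ct=cv2.connectedComponentsWithStats(m)
    return [(t[i].tolist(),ct[i]) for i in range(1,k) if t[i,4]>40]
print(blue("scene",im)); im=optics.get_image("wrist")[...,::-1].copy(); cv2.imwrite('pics/w12.png',im); print("wrist",blue("wrist",im))
im=optics.get_image("top")[...,::-1].copy(); cv2.imwrite('pics/top12.png',im); print("top",blue("top",im))
E
```

```text
time_s: 24.8
position: [0.6043, -0.0896, 0.1503]
tool_rot: [[-0.856, 0.032, 0.515], [0.022, 0.999, -0.026], [-0.516, -0.011, -0.857]]
ft_force: [3.6, -0.8, 0.7]
grip_width: 0.0092
gripper_force: 59.1
time_s: 25.13
position: [0.604, -0.0894, 0.15]
tool_rot: [[-0.857, 0.031, 0.515], [0.022, 0.999, -0.025], [-0.515, -0.011, -0.857]]
ft_force: [-0.8, 0.0, 0.6]
grip_width: 0.0171
gripper_force: 0.0
time_s: 26.05
position: [0.5463, -0.0868, 0.2481]
tool_rot: [[-0.855, 0.032, 0.518], [0.021, 0.999, -0.027], [-0.518, -0.012, -0.855]]
ft_force: [-0.8, -0.2, -0.7]
grip_width: 0.0598
gripper_force: 0.0
26.05 [ 0.546 -0.087  0.248] [[-0.855, 0.032, 0.518], [0.021, 0.999, -0.027], [-0.518, -0.012, -0.855]] q [ -27.2    9.9   95.3   16.8   47.2 -124. ] F [-0.8 -0.2 -0.7] w 0.0598 gf 0.0
[([372.6, 176.6], np.int32(405)), ([349.3, 186.1], np.int32(43)), ([358.2, 193.0], np.int32(6)), ([363.2, 198.0], np.int32(20)), ([371.0, 204.0], np.int32(7)), ([376.9, 208.7], np.int32(21))]
[([351, 219, 11, 22, 207], array([356.585, 230.053]))]
wrist [([324, 134, 27, 61, 673], array([336.857, 155.131])), ([290, 163, 24, 33, 272], array([300.75 , 176.217]))]
top [([339, 180, 10, 18, 151], array([343.854, 188.086])), ([351, 181, 9, 16, 78], array([354.897, 188.218]))]
```

```bash
python3 -m jog '[{"linear":[0.44,-0.02,-0.56],"roll":0},{"linear":[0.44,-0.02,-0.56],"roll":0},{"linear":[0.44,-0.02,-0.56],"roll":0}]' >/dev/null; python3 -m jog '[{"linear":[0.14,0.93,0.2],"roll":0},{"linear":[0.14,0.93,0.2],"roll":0},{"linear":[0.14,0.93,0.2],"roll":0},{"linear":[0.14,0.93,0.2],"roll":0},{"linear":[0.14,0.93,0.2],"roll":0},{"linear":[0.14,0.93,0.2],"roll":0},{"linear":[0.14,0.93,0.2],"roll":0},{"linear":[0.14,0.93,0.2],"roll":0},{"linear":[0.14,0.93,0.2],"roll":0},{"linear":[0.14,0.93,0.2],"roll":0},{"linear":[0,0,0],"roll":0},{"linear":[0,0,0],"roll":0}]' 0.4; python3 - <<'E'
from h import *
np.set_printoptions(precision=4,suppress=True)
s=st();R=np.array(s['tool_rot'])
c=optics.calibration("wrist");im=optics.get_image("wrist")[...,::-1].copy(); cv2.imwrite("pics/w13.png",im)
hsv=cv2.cvtColor(im,cv2.COLOR_BGR2HSV)
m=cv2.inRange(hsv,(0,110,40),(8,255,255))|cv2.inRange(hsv,(172,110,40),(180,255,255))
n,_,t,ct=cv2.connectedComponentsWithStats(m)
for i in range(1,n):
    if t[i,4]>100: print("red",t[i],ct[i])
T=np.array(c['T']);f=200/np.tan(np.radians(c['fov_y']/2))
for P in ([.519,.282,.073],[.519,.282,.114],[.519,.282,.032]):
  q=T[:3,:3].T@(np.array(P)-T[:3,3]); print(P,c['cx']+f*q[0]/q[2],c['cy']+f*q[1]/q[2])
print("to go",R.T@(np.array([.535,.2815,.072])-s['position'])/.04)
E
```

```text
time_s: 27.45
position: [0.4708, 0.2865, 0.1729]
tool_rot: [[-0.858, 0.028, 0.512], [0.017, 1.0, -0.025], [-0.513, -0.012, -0.859]]
ft_force: [-0.8, -0.1, -0.2]
grip_width: 0.0598
gripper_force: 0.0
27.45 [0.4708 0.2865 0.1729] [[-0.858, 0.028, 0.512], [0.017, 1.0, -0.025], [-0.513, -0.012, -0.859]] q [ 25.6  17.7  98.6 -23.2  38.3 -47.9] F [-0.8 -0.1 -0.2] w 0.0598 gf 0.0
red [309 151  12  71 567] [316.037  187.1799]
[0.519, 0.282, 0.073] 317.43278969715476 183.02561921817036
[0.519, 0.282, 0.114] 316.6698034936806 218.142832553828
[0.519, 0.282, 0.032] 318.05476781244397 154.3984460592527
to go [-0.0879 -0.0502  2.9904]
```

```bash
python3 -m jog '[{"linear":[-0.03,-0.02,0.6],"roll":0},{"linear":[-0.03,-0.02,0.7],"roll":0},{"linear":[-0.03,-0.02,0.6],"roll":0},{"linear":[0,0,0.6],"roll":0},{"linear":[0,0,0.48],"roll":0},{"linear":[0,0,0],"roll":0},{"linear":[0,0,0],"roll":0}]'; python3 -m jog '[{"linear":[0,0,0],"roll":0},{"linear":[0,0,0],"roll":0},{"linear":[0,0,0],"roll":0},{"linear":[0,0,0],"roll":0},{"linear":[0,0,0],"roll":0},{"linear":[0,0,0],"roll":0},{"linear":[0,0,0],"roll":0}]' -1 60
```

```text
time_s: 28.08
position: [0.536, 0.2778, 0.0745]
tool_rot: [[-0.857, 0.034, 0.514], [0.023, 0.999, -0.027], [-0.514, -0.012, -0.858]]
ft_force: [0.4, 0.1, 0.7]
grip_width: 0.0599
gripper_force: 0.0
time_s: 28.67
position: [0.5361, 0.2796, 0.076]
tool_rot: [[-0.856, 0.031, 0.517], [0.022, 0.999, -0.024], [-0.517, -0.01, -0.856]]
ft_force: [-3.8, -0.7, 7.3]
grip_width: 0.0094
gripper_force: 59.1
```

```bash
python3 -m jog '[{"linear":[-0.08,-0.01,-0.4],"roll":0},{"linear":[-0.08,-0.01,-0.6],"roll":0},{"linear":[-0.08,-0.01,-0.6],"roll":0},{"linear":[-0.08,-0.01,-0.66],"roll":0},{"linear":[0,0,0],"roll":0}]';  python3 -m jog '[{"linear":[-0.08,-0.6,-0.086],"roll":0},{"linear":[-0.08,-0.8,-0.086],"roll":0},{"linear":[-0.08,-0.9,-0.086],"roll":0},{"linear":[-0.08,-0.9,-0.086],"roll":0},{"linear":[-0.08,-0.9,-0.086],"roll":0},{"linear":[-0.08,-0.7,-0.086],"roll":0},{"linear":[-0.08,-0.43,-0.086],"roll":0},{"linear":[0,0,0],"roll":0},{"linear":[0,0,0],"roll":0},{"linear":[0,0,0],"roll":0}]'; python3 - <<'E'
from h import *
np.set_printoptions(precision=4,suppress=True)
s=st();R=np.array(s['tool_rot'])
c=optics.calibration("wrist");im=optics.get_image("wrist")[...,::-1].copy(); cv2.imwrite("pics/w14.png",im)
hsv=cv2.cvtColor(im,cv2.COLOR_BGR2HSV)
m=cv2.inRange(hsv,(0,110,40),(8,255,255))|cv2.inRange(hsv,(172,110,40),(180,255,255))
n,_,t,ct=cv2.connectedComponentsWithStats(m)
for i in range(1,n):
    if t[i,4]>100: print("red",t[i],ct[i])
# predicted grip ends if held as grasped: offsets from TCP
T=np.array(c['T']);f=200/np.tan(np.radians(c['fov_y']/2)); p=s['position']
for o in ([.5195-.536,0,.114-.076],[.5195-.536,0,.032-.076]):
  q=T[:3,:3].T@(p+np.array(o)-T[:3,3]); print(c['cx']+f*q[0]/q[2],c['cy']+f*q[1]/q[2])
n="top";c=optics.calibration(n);im=optics.get_image(n)[...,::-1].copy(); cv2.imwrite(f'pics/{n}14.png',im)
hsv=cv2.cvtColor(im,cv2.COLOR_BGR2HSV)
m=cv2.inRange(hsv,(12,110,60),(28,255,255)); 
m[:174]=0;m[182:]=0;m[:,:255]=0;m[:,395:]=0
k,_,t,ct=cv2.connectedComponentsWithStats(m)
for i in range(1,k):
    if t[i,4]>6: print(t[i],ct[i],onz(n,*ct[i],.225,c))
E
```

```text
time_s: 29.08
position: [0.5, 0.2805, 0.1633]
tool_rot: [[-0.854, 0.03, 0.52], [0.022, 1.0, -0.023], [-0.52, -0.008, -0.854]]
ft_force: [0.6, 0.6, 0.2]
grip_width: 0.009
gripper_force: 58.6
time_s: 29.92
position: [0.5002, 0.0711, 0.1927]
tool_rot: [[-0.857, 0.031, 0.514], [0.022, 0.999, -0.025], [-0.515, -0.011, -0.857]]
ft_force: [-0.3, 0.6, -0.6]
grip_width: 0.0091
gripper_force: 58.9
29.92 [0.5002 0.0711 0.1927] [[-0.857, 0.031, 0.514], [0.022, 0.999, -0.025], [-0.515, -0.011, -0.857]] q [ -6.3   9.3 106.7   3.3  33.1 -96.9] F [-0.3  0.6 -0.6] w 0.0091 gf 58.90744686126709
red [ 309  170   22  141 2471] [319.4735 243.038 ]
318.14221023171484 308.31886362023056
319.7158480945822 176.8709703895619
[260 174   4   4  14] [261.5    175.2857] [0.6237 0.1686 0.225 ]
[271 174   4   5  18] [272.5    175.7778] [0.6222 0.1372 0.225 ]
[288 174   5   4  17] [290.1176 175.4118] [0.623  0.0871 0.225 ]
[299 174   5   6  27] [301.0741 176.2593] [0.6203 0.0558 0.225 ]
[319 174  11   7  70] [323.6571 176.9   ] [ 0.6182 -0.0085  0.225 ]
[345 174   4   6  22] [346.5    176.2727] [ 0.6197 -0.0737  0.225 ]
[355 174   5   5  24] [356.9167 176.0833] [ 0.6201 -0.1034  0.225 ]
[369 175   9   7  38] [373.6842 178.5263] [ 0.6127 -0.151   0.225 ]
[383 174   5   6  28] [385.  176.5] [ 0.6185 -0.1835  0.225 ]
```

```bash
python3 -m jog '[{"linear":[-0.36,0.013,0.24],"roll":0},{"linear":[-0.36,0.013,0.24],"roll":0},{"linear":[-0.36,0.013,0.24],"roll":0},{"linear":[-0.36,0.013,0.24],"roll":0},{"linear":[-0.36,0.013,0.24],"roll":0},{"linear":[-0.29,0.013,0.19],"roll":0},{"linear":[0,0,0],"roll":0},{"linear":[0,0,0],"roll":0},{"linear":[0,0,0],"roll":0}]'; python3 -m jog '[{"linear":[0.064,0,0.107],"roll":0},{"linear":[0.064,0,0.107],"roll":0},{"linear":[0.064,0,0.107],"roll":0},{"linear":[0.064,0,0.107],"roll":0},{"linear":[0.064,0,0.107],"roll":0},{"linear":[0,0,0],"roll":0},{"linear":[0,0,0],"roll":0},{"linear":[0,0,0],"roll":0}]'; python3 -m jog '[{"linear":[0.04,0,0.065],"roll":0},{"linear":[0.04,0,0.065],"roll":0},{"linear":[0,0,0],"roll":0},{"linear":[0,0,0],"roll":0},{"linear":[0,0,0],"roll":0}]'; python3 -m jog '[{"linear":[0.04,0,0.065],"roll":0},{"linear":[0,0,0],"roll":0},{"linear":[0,0,0],"roll":0},{"linear":[0,0,0],"roll":0}]'; python3 - <<'E'
from h import *
im=optics.get_image("scene")[...,::-1].copy(); cv2.imwrite('pics/scene15.png',im); hsv=cv2.cvtColor(im,cv2.COLOR_BGR2HSV)
m=cv2.inRange(hsv,(10,90,60),(22,255,255)); m[:168]=0;m[212:]=0;m[:,:318]=0;m[:,390:]=0
k,_,t,ct=cv2.connectedComponentsWithStats(m)
print([(ct[i].round(1).tolist(),t[i,4]) for i in range(1,k) if t[i,4]>5])
E
```

```text
time_s: 30.77
position: [0.6, 0.0714, 0.1882]
tool_rot: [[-0.857, 0.03, 0.514], [0.021, 0.999, -0.025], [-0.514, -0.011, -0.857]]
ft_force: [0.1, -0.1, -2.2]
grip_width: 0.009
gripper_force: 58.8
time_s: 31.43
position: [0.601, 0.0703, 0.164]
tool_rot: [[-0.856, 0.032, 0.515], [0.022, 0.999, -0.025], [-0.516, -0.011, -0.857]]
ft_force: [-0.6, -1.2, -1.1]
grip_width: 0.0091
gripper_force: 58.8
time_s: 31.85
position: [0.6008, 0.0703, 0.1577]
tool_rot: [[-0.857, 0.032, 0.515], [0.021, 0.999, -0.025], [-0.516, -0.011, -0.857]]
ft_force: [-0.3, -0.0, 0.1]
grip_width: 0.0094
gripper_force: 58.9
time_s: 32.18
position: [0.6009, 0.0702, 0.1547]
tool_rot: [[-0.856, 0.032, 0.515], [0.022, 0.999, -0.026], [-0.516, -0.011, -0.857]]
ft_force: [0.7, -1.0, 0.3]
grip_width: 0.0091
gripper_force: 58.9
[([372.6, 176.6], np.int32(403)), ([330.3, 172.3], np.int32(10)), ([340.3, 179.3], np.int32(10)), ([349.2, 186.1], np.int32(42)), ([362.9, 196.9], np.int32(18)), ([371.0, 202.0], np.int32(7)), ([376.8, 205.8], np.int32(19))]
```

```bash
python3 -m jog '[{"linear":[0,0,0],"roll":0},{"linear":[0,0,0],"roll":0},{"linear":[0,0,0],"roll":0},{"linear":[0,0,0],"roll":0}]' -0.6 20;  python3 -m jog '[{"linear":[0,0,0],"roll":0},{"linear":[0,0,0],"roll":0},{"linear":[0,0,0],"roll":0},{"linear":[0,0,0],"roll":0},{"linear":[0,0,-0.2],"roll":0},{"linear":[0,0,-0.4],"roll":0},{"linear":[0,0,-0.6],"roll":0},{"linear":[0,0,-0.8],"roll":0},{"linear":[0,0,-0.8],"roll":0},{"linear":[0.4,0,-0.5],"roll":0},{"linear":[0.4,0,-0.5],"roll":0},{"linear":[0.4,0,-0.5],"roll":0}]' 0.4;python3 -m jog '[{"linear":[0.4,0,-0.5],"roll":0},{"linear":[0,0,0],"roll":0},{"linear":[0,0,0],"roll":0},{"linear":[0,0,0],"roll":0},{"linear":[0,0,0],"roll":0},{"linear":[0,0,0],"roll":0},{"linear":[0,0,0],"roll":0},{"linear":[0,0,0],"roll":0},{"linear":[0,0,0],"roll":0},{"linear":[0,0,0],"roll":0},{"linear":[0,0,0],"roll":0},{"linear":[0,0,0],"roll":0}]'; python3 - <<'E'
from h import *
np.set_printoptions(precision=4,suppress=True)
im=optics.get_image("scene")[...,::-1].copy(); cv2.imwrite('pics/scene16.png',im); hsv=cv2.cvtColor(im,cv2.COLOR_BGR2HSV)
m=cv2.inRange(hsv,(10,90,60),(22,255,255)); m[:168]=0;m[212:]=0;m[:,:318]=0;m[:,390:]=0
k,_,t,ct=cv2.connectedComponentsWithStats(m)
print([(ct[i].round(1).tolist(),t[i,4]) for i in range(1,k) if t[i,4]>5])
def blobs(nm,im,rs,amin):
    hsv=cv2.cvtColor(im,cv2.COLOR_BGR2HSV);m=0
    for lo,hi in rs: m=m|cv2.inRange(hsv,lo,hi)
    k,_,t,ct=cv2.connectedComponentsWithStats(m)
    for i in range(1,k):
        if t[i,4]>amin: print(nm,t[i].tolist(),ct[i].round(1))
im=optics.get_image("wrist")[...,::-1].copy(); cv2.imwrite('pics/w16.png',im); c=optics.calibration("wrist")
blobs("wred",im,[((0,110,40),(8,255,255)),((172,110,40),(180,255,255))],60)
T=np.array(c['T']);f=200/np.tan(np.radians(c['fov_y']/2))
for P in ([.583,.071,.075+.114],[.583,.071,.075+.032]):
  q=T[:3,:3].T@(np.array(P)-T[:3,3]); print("exp white grip ends",c['cx']+f*q[0]/q[2],c['cy']+f*q[1]/q[2])
im=optics.get_image("top")[...,::-1].copy(); cv2.imwrite('pics/top16.png',im)
blobs("tblue",im,[((100,100,40),(125,255,255))],40)
a=cv2.imread('pics/top0.png'); 
for nm,(x0,y0,x1,y1) in {"green":(270,135,295,160),"redj":(335,135,360,160),"jam":(192,160,218,185),"tin":(415,158,445,188)}.items():
    print(nm,np.abs(a[y0:y1,x0:x1].astype(int)-im[y0:y1,x0:x1]).mean())
E
```

```text
time_s: 32.57
position: [0.6008, 0.0702, 0.1547]
tool_rot: [[-0.857, 0.032, 0.515], [0.022, 0.999, -0.025], [-0.516, -0.011, -0.857]]
ft_force: [0.4, 0.6, -0.1]
grip_width: 0.017
gripper_force: 0.0
time_s: 33.57
position: [0.4696, 0.0758, 0.2783]
tool_rot: [[-0.856, 0.031, 0.516], [0.021, 0.999, -0.025], [-0.516, -0.011, -0.856]]
ft_force: [-0.8, 0.2, 0.8]
grip_width: 0.0599
gripper_force: 0.0
time_s: 34.57
position: [0.4471, 0.0765, 0.2862]
tool_rot: [[-0.857, 0.032, 0.515], [0.022, 0.999, -0.025], [-0.516, -0.011, -0.857]]
ft_force: [0.2, 0.2, 0.4]
grip_width: 0.0601
gripper_force: 0.0
[([372.6, 176.5], np.int32(404)), ([330.3, 172.3], np.int32(10)), ([340.2, 179.5], np.int32(11)), ([349.2, 186.1], np.int32(42)), ([363.0, 196.7], np.int32(19)), ([371.0, 201.5], np.int32(10)), ([376.8, 205.8], np.int32(17))]
wred [316, 185, 8, 55, 400] [319.7 212.5]
wred [136, 186, 13, 18, 117] [140.8 193. ]
exp white grip ends 319.2554844494031 235.29876686369448
exp white grip ends 319.8390835259884 184.27301013494207
tblue [339, 180, 10, 16, 138] [343.8 187. ]
tblue [351, 180, 9, 15, 71] [355.3 186.8]
green 2.397866666666667
redj 2.429333333333333
jam 2.48
tin 2.8903703703703703
```

White hangs where expected (grip rows 185–240, predicted 184–235), the bar is level, both hang and the bystanders are unchanged. Handing in.

```bash
python3 -c "
from rig import env
print(env.close_job())"
```

```text
the job is handed in; nothing more can be done
None
```

I hung the big blue dipper on the inner right place and let go of it, then hung the small white one on the inner left; in the last images the bar was level, the jars and tin looked unchanged, and I handed in at about 35 s (no verdict was shown).

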